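Fetch the jar lid from behind the pots

ROBOT

A 6-joint arm with a two-finger parallel gripper is mounted at the origin on the work surface. World frame = base frame: x ahead of the robot, y to its left, z up, the work surface at z = 0. Lengths are in mm, angles in rad, forces in N, time in s.
With the tool pointing down it reaches from about 275 to 875 mm from the base axis. Payload 12.5 kg.
Tool frame: the origin (TCP) lies on the centre line of the jaws, within the pads' length; the fingertips stand 8 mm ahead of it and the grasp point (between the pads) lies 11 mm behind it; z points along the fingers, y is the line along which they close (so a half turn about z gives the same grasp; the last joint's range is limited). The gripper opens to 85 mm and grips with 20 to 120 N. Pads are 22 mm wide; open, the fingers measure 114 mm over their backs; the gripper's body (76 mm by 85 mm) begins 54 mm behind the grasp point. The pads swing forward as they close: fully open they stand 13 mm farther back than shut.
Start: joints at [-1.218, 0.351, 1.652, -0, 1.139, -0.085], TCP at [233.188, -498.104, 239.29] pointing down, gripper open.
Joint ranges: [-2.75, 2.75], [-0.79, 2.1], [0.01, 2.65], [-1.57, 4.71], [0.07, 3.14], [-2.87, 2.87]. Speed limits (rad/s): [2.22, 2.22, 2.79, 3.14, 3.14, 3.14].

INTERFACE

Orientations are given as a rotation vector (axis times angle).
In Python, from bench import telemetry, vision, robot gives the robot as it stands. The module is installed in compiled form; this text tells all that it offers.
- The arm moves only by the tool arm_command, never from a script. Its argument "moves" is text: rows parted by semicolons, each of 7 numbers parted by spaces: the closure, from 0 (fully open) to 1 (shut), then the shift along the tool's x, y, z in cm, then the turn, a rotation vector about the tool's x, y, z in rad. A call has exactly 10 rows; each row shifts and turns the commanded pose from where the row before left it, along the tool's axes as they then stand; what a row does not reach is not made up. A row lasts 1/10 s, in which the tool goes at most 50 mm and 8.59 degrees, less where a joint would pass 70% of its speed; a pose out of reach is approached as far as the arm can. A call with a gripper value outside its range is refused whole. The fingers move at their own pace and stop on an object; the grip force is fixed at half the most. Time passes only in rows, so rows that do not move let the fingers close, or fill a call up. It gives the time, the measured TCP pose, the force, the opening and the grip force at its end, in the units of the state.
- telemetry.state(): the state, without advancing time (a new reading comes with each control period).
- vision.read_camera(name): name is "scene" or "top" or "wrist"; returns a dict with "image" (480x640x3 uint8, red, green, blue), "fovy" (degrees; the focal length in pixels is half the picture's height over the tangent of half this angle, whatever the lens; pixels are square), "cx", "cy" (the principal point, pixels), "dist" ([k1, k2, p1, p2, k3] as OpenCV has them; the pictures are not rectified), "R" (3x3) and "t" (3): a world point X has camera coordinates R X + t. Camera axes: x right, y down, z forward; pixel columns grow to the right and rows downward; lengths in mm; the calibration is good to about 2 mm. A picture is of the moment at which its call begins. There is no depth.
- robot.finish_job(): hands the job in; it is judged then, once.
The state is a dict: "time": time; "q": joint angles; "qd": joint speeds; "joint_torque": joint torques, N m; "eef_pos": TCP position; "ee_rot": TCP orientation; "contact_force": force on the tool from outside, world axes, zero at the start; "wrist_torque": the same for the moment, N m; "grip_width": opening from 0.0 (shut) to 1.0 (fully open); "finger_force": force on a finger pad.
Only numpy, scipy, OpenCV 4.12 (cv2) and the standard library are available. Lean on these libraries where they do the work, as an engineer would, in place of code of your own. Each camera call takes 0.05 s, during which the arm holds its last target. There are 200 camera calls.

TASK

The lid of the open jar lies hemmed in behind three tall pots on the dark grey kiln shelf. First stand all three pots on the empty wooden board, then fetch the lid and seat it on the jar, and last put each pot back in the middle of the very plaster disc it came from. Tip nothing over and leave the jar standing where it is.

Things in the scene. Friction and masses are not known exactly. Their poses are not given: they have to be found in the camera images.
- beaker_center (a point): terracotta beaker, a straight round cylinder 58 mm across and 118 mm tall, open at the top, wall 5 mm. Loose, 0.15 to 0.35 kg; stands upright on one of the three discs. Point: on its axis, half-way up; z up.
- bottle_center (a point): terracotta bottle vase, 126 mm tall: round body 62 mm across up to 55 mm above its foot, a shoulder from 55 to 80 mm, then a straight neck 30 mm across from 80 mm to the top; best taken by the neck. Loose, 0.15 to 0.35 kg; stands upright on one of the three discs. Point: on its axis, half-way up; z up.
- square_center (a point): terracotta square vase, 46 x 46 mm, 112 mm tall, flat-sided and open at the top, wall 5 mm; x and y are square to its sides. Loose, 0.15 to 0.35 kg; stands upright on one of the three discs. Point: on its axis, half-way up; z up.
- lid_center (a point): terracotta lid, 45 mm tall: a plug 24 mm across and 10 mm high at the bottom, a round flange 58 mm across from 10 to 17 mm, and a plain cylindrical knob 20 mm across from 17 to 45 mm. Loose, 0.07 kg; stands on its plug on the kiln shelf (shelf top 15 mm above the table), between the three pots, some 5 to 15 mm from them. Point: on its axis, half-way up (22.5 mm above the plug's underside, 12.5 mm above the flange's underside); z up, along the knob.
- jar_rim (a point): mouth of the round-bellied terracotta jar standing on the table: 95 mm tall, belly 94 mm across, rim 56 mm outside and 40 mm inside. Loose, 0.9 kg. Point: centre of the mouth, level with the rim; z up. With the lid seated the plug hangs in the mouth and the flange lies on the rim, the lid's point 12.5 mm above this one.
- disc_front: thin white plaster disc, 66 mm across, 6 mm thick, fixed on the dark grey kiln shelf, one pot standing on it at the start within 5 mm of its middle; origin: centre of its underside (its top is 6 mm higher, 21 mm above the table); the disc nearest the robot.
- disc_left: thin white plaster disc, 66 mm across, 6 mm thick, fixed on the dark grey kiln shelf, one pot standing on it at the start within 5 mm of its middle; origin: centre of its underside (its top is 6 mm higher, 21 mm above the table); the disc on the left (+y) as the robot sees it.
- disc_right: thin white plaster disc, 66 mm across, 6 mm thick, fixed on the dark grey kiln shelf, one pot standing on it at the start within 5 mm of its middle; origin: centre of its underside (its top is 6 mm higher, 21 mm above the table); the disc on the right (-y) as the robot sees it.
- ware_board: plain empty wooden board fixed on the table, 300 mm (its x) x 130 mm (its y), 18 mm thick; origin: centre of its underside, so its top is 18 mm higher. The side place for the three pots while the lid is fetched; it stands to the left or right of the kiln shelf, with the jar on the other side.
Mind the look-alikes: they are no part of the job. Leave any green or yellow look-alike of the part that bears lid_center alone.

How it is judged (in metres and radians):
On the way, in this order (a step that is already met when the one before it is completed fails the run):
1. all three pots stand upright on the wooden board (x of beaker_center in the frame of ware_board between -0.145 and 0.145 m and y of beaker_center in the frame of ware_board between -0.06 and 0.06 m and z of beaker_center in the frame of ware_board between 0.071 and 0.083 m and angle between each of beaker_center, bottle_center, square_center's own z axis and vertical below 0.1 rad and x of bottle_center in the frame of ware_board between -0.145 and 0.145 m and y of bottle_center in the frame of ware_board between -0.06 and 0.06 m and z of bottle_center in the frame of ware_board between 0.075 and 0.087 m and x of square_center in the frame of ware_board between -0.145 and 0.145 m and y of square_center in the frame of ware_board between -0.06 and 0.06 m and z of square_center in the frame of ware_board between 0.068 and 0.08 m), for 0.2 s.
2. the lid is seated on the jar while the three pots stand on the board (all of step 1 and horizontal distance between lid_center and jar_rim below 0.01 m and z of lid_center in the frame of jar_rim between 0.009 and 0.016 m and angle between lid_center's own z axis and vertical below 0.1 rad), for 0.2 s.
At the end, for the whole second after the job is handed in: Each pot stands upright within 15 mm of where it stood at the start, on its own disc; the lid is seated level on the jar's rim, centred within 10 mm; the jar stands upright within 30 mm of where it was; all at rest (distance of each of beaker_center, bottle_center, square_center from where it was at the start of the episode below 0.015 m and angle between each of beaker_center, bottle_center, square_center, lid_center, jar_rim's own z axis and vertical below 0.1 rad and horizontal distance between lid_center and jar_rim below 0.01 m and z of lid_center in the frame of jar_rim between 0.009 and 0.016 m and distance of jar_rim from where it was at the start of the episode below 0.03 m and linear speed of each of beaker, bottle, square, lid below 0.02 m/s); the robot touches nothing.
It fails at once if a pot, the lid or the jar is tipped over (more than 0.7 rad) (angle between any of beaker_center, bottle_center, square_center, lid_center, jar_rim's own z axis and vertical above 0.7 rad).
It also fails if it takes over 141 s, if anything falls off the work surface, if the arm or the gripper's body presses on something with over 40 N, if the wrist force passes 120 N, or if a joint passes its speed limit or range.

## Working session

There is one attempt and no reset: what is moved stays moved. The work goes in short steps, Python scripts to look and compute and a tool call to move; the robot and the scene stay as the last step left them, time stands still between calls to the robot, and variables do not carry over. Pictures are saved under pics/ and viewed, at most 14 in all, crops included, and the job is handed in when it is done.

Besides the shell and the picture viewer there is one more tool, called after "Request:" as a command line: name --argument value ..., lists and objects as JSON in quotes. arm_command: Moves the arm, as the interface text tells. Its arguments: {"type":"object","properties":{"moves":{"type":"string"}},"required":["moves"]}

```bash
mkdir -p pics; ls; python3 - <<'E'
from bench import telemetry, vision, robot
import cv2
for n in ("scene","top"):
    c=vision.read_camera(n); cv2.imwrite(f"pics/{n}0.png",c["image"][:,:,::-1])
    print(n,c["fovy"],c["cx"],c["cy"],c["dist"],c["R"],c["t"])
print(telemetry.state())
E
```

```text
pics
scene 43.633854851340814 311.81990963499544 243.1432304994297 [0.01418842 0.         0.         0.         0.        ] [[ 0.12691717  0.99171046  0.02005966]
 [ 0.64195304 -0.06670551 -0.76383681]
 [-0.75616687  0.10982137 -0.64509762]] [ -90.25733602 -331.12244614 1534.56489656]
top 53.99336523294192 320.09937016446537 242.8160018000934 [-0.11173388  0.          0.          0.          0.        ] [[ 0.02758152 -0.99961362 -0.00344637]
 [-0.9850208  -0.02659148 -0.17037289]
 [ 0.17021542  0.00809389 -0.98537363]] [ -21.34753804  606.60784426 1008.89441511]
{'time': 0.1, 'q': array([-1.21759109e+00,  3.51192410e-01,  1.65233647e+00, -1.16283867e-07,
        1.13909320e+00, -8.46156719e-02]), 'qd': array([ 0.00079509, -0.00223292, -0.00188405,  0.00014369,  0.00120662,
        0.00059115]), 'joint_torque': array([ 1.05049159e-03, -5.06831074e+01, -2.91878074e+01, -9.81273593e-05,
        2.64541573e-03, -1.71059429e-05]), 'eef_pos': array([ 233.10094205, -497.85461566,  238.81572155]), 'ee_rot': array([-3.06562160e+00, -6.82026299e-01,  2.16599315e-04]), 'contact_force': array([ 0.60654049,  0.14898622, -0.36983266]), 'wrist_torque': array([-0.04255523, -0.03098808, -0.02268927]), 'finger_force': 0.0, 'grip_width': 1.0012242608173074}
```

View pics/top0.png

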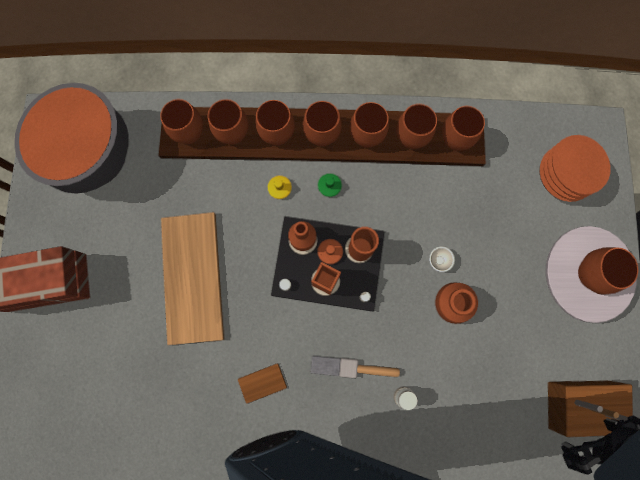

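View pics/scene0.png

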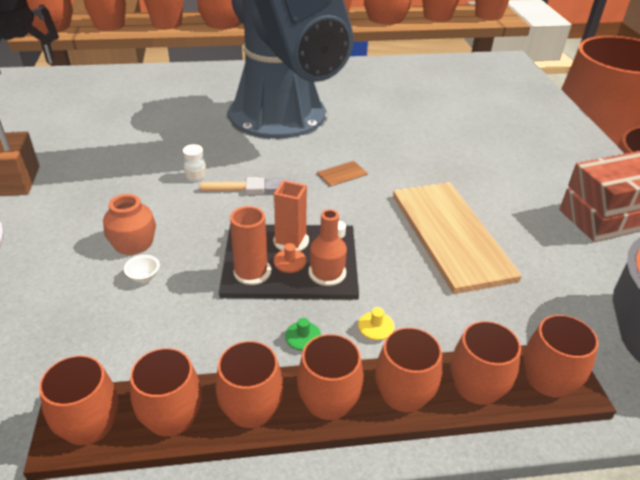

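The top view shows the bottle at (302,237) on the left disc, the beaker at (362,245) on the right, and the square vase at (326,280) in front. The jar is at (457,303) and the board at (193,278).

There are three lid candidates: yellow (280,187), green (330,185) and terracotta (330,251). The terracotta one between the pots fits the description. I'll enlarge to confirm.

```bash
cat > h.py <<'E'
import numpy as np, cv2
from bench import telemetry, vision, robot
def cam(n): return vision.read_camera(n)
def K(c):
    f=240/np.tan(np.radians(c["fovy"]/2)); return np.array([[f,0,c["cx"]],[0,f,c["cy"]],[0,0,1.]])
def ray(c,uv):
    p=cv2.undistortPoints(np.array([[uv]],float),K(c),np.array(c["dist"])).ravel()
    R=np.array(c["R"]);t=np.array(c["t"]); return -R.T@t, R.T@np.array([p[0],p[1],1.])
def atz(c,uv,z):
    o,d=ray(c,uv); return (o+d*(z-o[2])/d[2])[:2]
def proj(c,X):
    return cv2.projectPoints(np.atleast_2d(np.array(X,float)),cv2.Rodrigues(np.array(c["R"]))[0],np.array(c["t"]),K(c),np.array(c["dist"]))[0][:,0]
def crop(img,x0,y0,w,h,s): 
    return cv2.resize(img[y0:y0+h,x0:x0+w],None,fx=s,fy=s,interpolation=cv2.INTER_CUBIC)
E
python3 - <<'E'
from h import *
a=cv2.imread("pics/top0.png"); b=cv2.imread("pics/scene0.png")
A=crop(a,265,210,130,110,4);J=crop(a,425,265,65,110,4)
cv2.imwrite("pics/tc.png",np.hstack([A,J]))
cv2.imwrite("pics/sc.png",np.hstack([crop(b,215,175,150,130,4),crop(b,95,175,50,130,4)]))
E
```

```text
(no output)
```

View pics/tc.png

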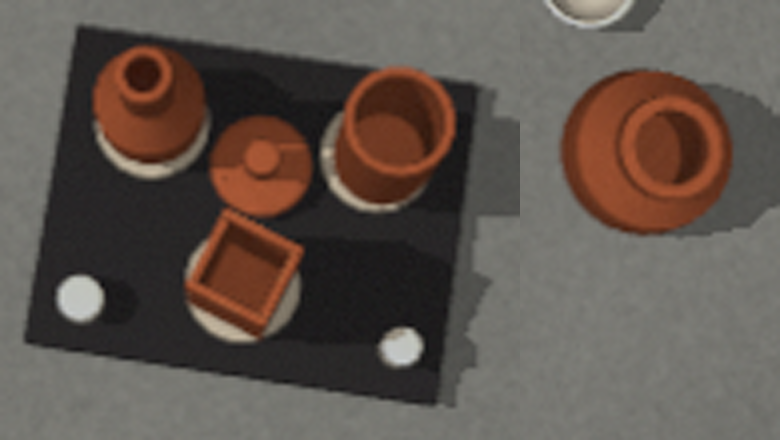

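View pics/sc.png

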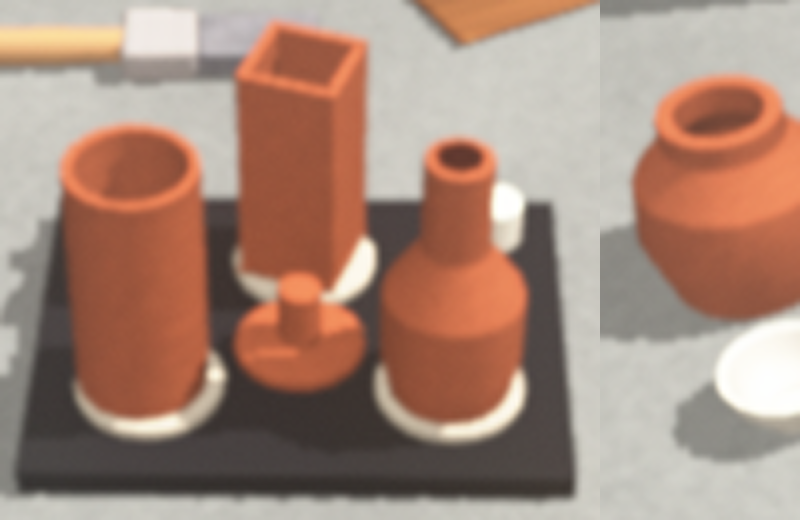

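The crop confirms the terracotta lid between the three pots as the target, with its knob at crop (263,156). Next I'll triangulate from both views.

```bash
python3 - <<'E'
from h import *
T=cam("top");S=cam("scene")
o=lambda x,y:(x/4-.375,y/4-.375)
P={"bottle":((145,74),(461,160),147),"beaker":((399.5,121),(132,168),139),"square":((246.5,267),(303,58),133),"lid":((263,156),(300,288),60)}
for k,(a,b,z) in P.items():
    a=np.array(o(*a))+[265,210];b=np.array(o(*b))+[215,175]
    print(k,atz(T,a,z),atz(S,b,z))
print("jar",atz(T,np.array(o(150,146.5))+[425,265],95),atz(S,np.array(o(124,112))+[95,175],95))
for k,p in {"flange":(261,165)}.items(): print(k,atz(T,np.array(o(*p))+[265,210],32))
sq=[atz(T,np.array(o(*p))+[265,210],133) for p in [(232,210),(303,249),(263,325),(188,284)]]
s2=[atz(S,np.array(o(*p))+[215,175],133) for p in [(275,22),(366,42),(332,95),(238,73)]]
for q in(sq,s2):
  print(np.array(q)); 
  for i in range(4): d=q[(i+1)%4]-q[i];print(np.degrees(np.arctan2(d[1],d[0])),np.hypot(*d))
print("board",[atz(T,p,18) for p in[(162,214),(214,212),(223,340),(167,345)]])
print("boardS",[atz(S,p,18) for p in[(395,189),(450,184),(518,276),(460,288)]])
print("shelf",[atz(T,np.array(o(*p))+[265,210],15) for p in[(78,26),(475,82),(438,405),(25,342)]])
print(T["R"].T@-T["t"])
E
```

```text
bottle [620.18081887  34.85576242] [622.54912404  37.9161936 ]
beaker [600.58794724 -97.13095011] [604.0031126  -94.64976419]
square [523.41094274 -20.0067872 ] [524.97064416 -16.7288511 ]
lid [593.06250436 -28.12286374] [594.02258648 -25.19219933]
jar [ 481.03314639 -312.08559781] [ 483.93134763 -308.53361339]
flange [592.31750947 -27.50192356]
[[552.70017707 -11.77727728]
 [533.4737482  -48.81010391]
 [493.89736793 -29.19660725]
 [513.84770039   9.74971636]]
-117.43710274846295 41.72632041138365
153.63763256910133 44.1698893712631
62.87611470131306 43.7587921181102
-28.989523678924414 44.417636134674325
[[496.01721102 -26.37725351]
 [515.50784169  12.19330996]
 [553.59134238  -7.09996358]
 [533.42536393 -45.89400448]]
63.191435583559965 43.215426068317896
-26.866979570317945 42.69172553276903
-117.46638281491225 43.72235465316339
152.44784601254574 42.1932870539071
board [array([672.38930293, 374.37718568]), array([680.1074803 , 248.76244374]), array([383.2978337 , 209.46614128]), array([366.78984154, 338.30866391])]
boardS [array([383.02316346, 217.44630459]), array([376.59269535, 338.59441545]), array([666.25595181, 372.35251238]), array([684.66518305, 260.44161901])]
shelf [array([674.91372698,  82.0708897 ]), array([ 647.57620459, -152.07529577]), array([ 459.09202432, -132.10550953]), array([488.55127683, 105.06381524])]
[ 426.38075384  -13.37457609 1097.41391845]
```

Request:
arm_command --moves "0 0 0 0 0 0 -0.131;0 0 0 0 0 0 -0.131;0 0 0 0 0 0 -0.131;0 0 0 0 0 0 -0.131;0 0 0 0 0 0 -0.130;0 4 0.26 0 0 0 0;0 4 0.26 0 0 0 0;0 4 0.26 0 0 0 0;0 4 0.26 0 0 0 0;0 4 0.26 0 0 0 0"

```text
time: 1.2
eef_pos: [337.4, -325.1, 239.3]
ee_rot: [-2.685, -1.631, -0.0]
contact_force: [1.3, -0.2, 0.2]
grip_width: 0.996
finger_force: 0.0
```

Request:
arm_command --moves "0 4 0.26 0 0 0 0;0 4 0.26 0 0 0 0;0 4 0.26 0 0 0 0;0 4 0.26 0 0 0 0;0 4 0.26 0 0 0 0;0 4 0.26 0 0 0 0;0 4 0.26 0 0 0 0;0 4 0.26 0 0 0 0;0 4 0.26 0 0 0 0;0 0 0 0 0 0 0"

```text
time: 2.2
eef_pos: [525.0, -14.7, 239.1]
ee_rot: [-2.682, -1.636, -0.001]
contact_force: [-0.2, -0.2, -0.2]
grip_width: 0.999
finger_force: 0.0
```

```bash
cat >> h.py <<'E'
def axes():
    s=telemetry.state(); R=cv2.Rodrigues(np.array(s["ee_rot"]))[0]; return s,np.array(s["eef_pos"]),R
def to(x,y,z):
    s,p,R=axes(); print("t",round(s["time"],2),"p",p.round(1),"y",R[:,1].round(4),"z",R[:,2].round(4),"grip",round(s["grip_width"],3),"cm",(R.T@(np.array([x,y,z])-p)/10).round(2))
E
python3 - <<'E'
from h import *
to(524.2,-18.4,95)
c=cam("wrist"); cv2.imwrite("pics/w1.png",c["image"][:,:,::-1]); print(proj(c,[[524.2,-18.4,133],[621,36,147],[602,-96,139],[593.5,-26.7,60]]))
E
```

```text
t 2.2 p [525.  -14.7 239.1] y [ 8.891e-01 -4.578e-01  1.000e-04] z [ 4.e-04  6.e-04 -1.e+00] grip 0.999 cm [-0.38  0.1  14.41]
[[318.04793467 247.73687486]
 [432.9907098   88.76920672]
 [482.54044587 300.5036521 ]
 [401.55587187 190.69165642]]
```

View pics/w1.png

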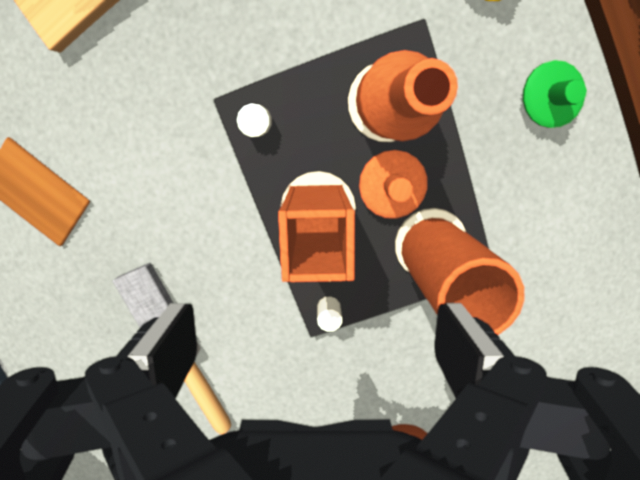

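The wrist view agrees with the computed positions. The square's rim centre is at (317.5,247), the bottle's mouth at (432,88), the beaker's at (480,297) and the lid knob at (401,190). I'll take the square vase.

Request:
arm_command --moves "0 -0.38 0.1 3 0 0 0;0 0 0 3.6 0 0 0;0 0 0 3.6 0 0 0;0 0 0 2.6 0 0 0;0 0 0 1.6 0 0 0;0 0 0 0 0 0 0;0.5 0 0 0 0 0 0;1 0 0 0 0 0 0;1 0 0 0 0 0 0;1 0 0 0 0 0 0"

```text
time: 3.25
eef_pos: [523.1, -21.9, 96.6]
ee_rot: [2.684, 1.631, 0.002]
contact_force: [-1.9, -0.5, 6.9]
grip_width: 0.536
finger_force: 60.5
```

Request:
arm_command --moves "1 0 0 0 0 0 0;1 0 0 0 0 0 0;1 0 0 0 0 0 0;1 0 0 0 0 0 0;1 0 0 0 0 0 0;1 0 0 0 0 0 0;1 0 0 -0.5 0 0 0;1 0 0 -0.5 0 0 0;1 0 0 -0.5 0 0 0;1 0 0 0 0 0 0"

```text
time: 4.25
eef_pos: [523.1, -21.8, 111.2]
ee_rot: [2.684, 1.631, 0.002]
contact_force: [-0.1, -0.2, -3.7]
grip_width: 0.536
finger_force: 61.2
```

```bash
python3 - <<'E'
from h import *
u=np.array([.992,.125]);b=np.array([525.5,294])
for s in(-100,0,100): print(s,(b+u*s).round(1)); to(*(b+u*s),200)
E
```

```text
-100 [426.3 281.5]
t 4.25 p [523.1 -21.8 111.2] y [ 0.8875 -0.4609  0.0012] z [ 1.3e-03 -2.0e-04 -1.0e+00] grip 0.536 cm [ 22.46 -22.56  -8.9 ]
0 [525.5 294. ]
t 4.25 p [523.1 -21.8 111.2] y [ 0.8875 -0.4609  0.0012] z [ 1.3e-03 -2.0e-04 -1.0e+00] grip 0.536 cm [ 28.14 -14.33  -8.89]
100 [624.7 306.5]
t 4.25 p [523.1 -21.8 111.2] y [ 0.8875 -0.4609  0.0012] z [ 1.3e-03 -2.0e-04 -1.0e+00] grip 0.536 cm [33.82 -6.1  -8.88]
```

Request:
arm_command --moves "1 0 0 -3 0 0 0;1 0 0 -3 0 0 0;1 2.81 -2.82 0 0 0 0;1 2.81 -2.82 0 0 0 0;1 2.81 -2.82 0 0 0 0;1 2.81 -2.82 0 0 0 0;1 2.81 -2.82 0 0 0 0;1 2.81 -2.82 0 0 0 0;1 2.81 -2.82 0 0 0 0;1 2.81 -2.82 0 0 0 0"

```text
time: 5.25
eef_pos: [425.3, 283.2, 170.3]
ee_rot: [2.685, 1.631, -0.0]
contact_force: [0.7, -0.8, -3.0]
grip_width: 0.535
finger_force: 62.6
```

Request:
arm_command --moves "1 0 0 0 0 0 0;1 0 0 2.5 0 0 0;1 0 0 2.5 0 0 0;1 0 0 1.5 0 0 0;1 0 0 0.7 0 0 0;1 0 0 0.4 0 0 0;1 0 0 0.2 0 0 0;1 0 0 0 0 0 0;1 0 0 0 0 0 0;1 0 0 0 0 0 0"

```text
time: 6.25
eef_pos: [426.4, 281.7, 93.6]
ee_rot: [2.685, 1.631, 0.001]
contact_force: [-4.0, -2.1, 6.8]
grip_width: 0.533
finger_force: 63.4
```

```bash
python3 - <<'E'
from h import *
print(telemetry.state()["contact_force"])
to(602,-96,260);to(621,36,260)
c=cam("scene"); cv2.imwrite("pics/s2.png",crop(c["image"],340,130,200,160,4)[:,:,::-1])
E
```

```text
[-4.04413402 -2.13548615  6.82752279]
t 6.25 p [426.4 281.7  93.6] y [ 8.874e-01 -4.610e-01  5.000e-04] z [ 6.e-04  2.e-04 -1.e+00] grip 0.533 cm [-25.41  33.   -16.63]
t 6.25 p [426.4 281.7  93.6] y [ 8.874e-01 -4.610e-01  5.000e-04] z [ 6.e-04  2.e-04 -1.e+00] grip 0.533 cm [-12.82  28.6  -16.63]
```

View pics/s2.png

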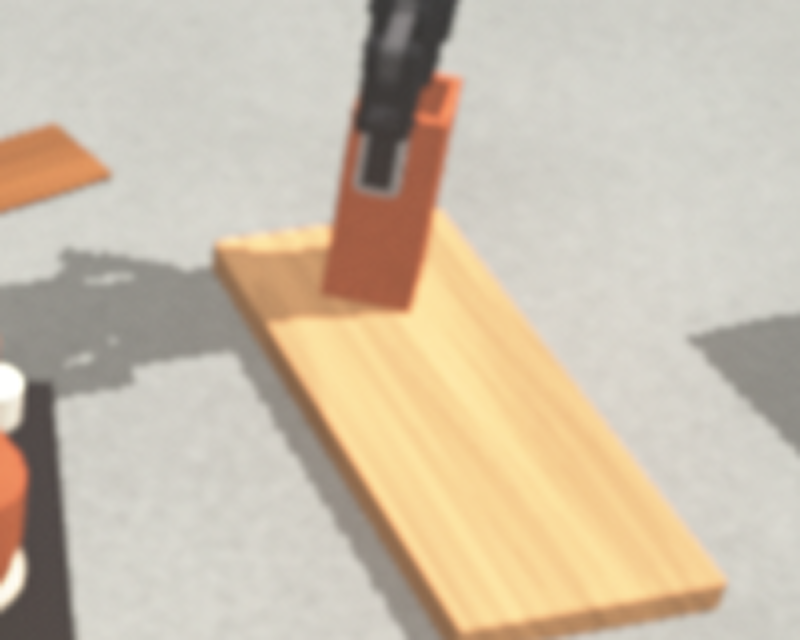

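The vase stands on the board; its slant is perspective, since it matches the verticals converging toward the nadir. I'll release and go to the beaker.

Request:
arm_command --moves "0 0 0 0 0 0 0;0 0 0 0 0 0 0;0 0 0 0 0 0 0;0 0 0 0 0 0 0;0 0 0 -2 0 0 0;0 0 0 -4 0 0 0;0 0 0 -4 0 0 0;0 0 0 -3 0 0 0;0 -2.5 3.3 0 0 0 0;0 -2.5 3.3 0 0 0 0"

```text
time: 7.3
eef_pos: [462.2, 206.7, 223.4]
ee_rot: [2.683, 1.634, 0.004]
contact_force: [0.4, 0.1, -0.5]
grip_width: 1.002
finger_force: 0.0
```

Request:
arm_command --moves "0 -2.5 3.3 0 0 0 0;0 -2.5 3.3 0 0 0 0;0 -2.5 3.3 0 0 0 0;0 -2.5 3.3 0 0 0 0;0 -2.5 3.3 0 0 0 0;0 -2.5 3.3 0 0 0 0;0 -2.5 3.3 0 0 0 0;0 -2.5 3.3 0 0 0 0;0 0 0 0 0 0 0;0 0 0 0 0 0 0"

```text
time: 8.3
eef_pos: [603.6, -92.8, 221.9]
ee_rot: [-2.686, -1.629, 0.001]
contact_force: [-0.4, 0.1, -0.1]
grip_width: 0.999
finger_force: 0.0
```

```bash
python3 - <<'E'
from h import *
to(602,-96,100)
E
```

```text
t 8.3 p [603.6 -92.8 221.9] y [ 8.868e-01 -4.621e-01 -8.000e-04] z [-7.e-04  3.e-04 -1.e+00] grip 0.999 cm [-3.600e-01  1.000e-02  1.219e+01]
```

Request:
arm_command --moves "0 -0.36 0 2 0 0 0;0 0 0 3.5 0 0 0;0 0 0 3.5 0 0 0;0 0 0 2.2 0 0 0;0 0 0 1 0 0 0;0 0 0 0 0 0 0;1 0 0 0 0 0 0;1 0 0 0 0 0 0;1 0 0 0 0 0 0;1 0 0 0 0 0 0"

```text
time: 9.3
eef_pos: [602.8, -95.4, 102.2]
ee_rot: [2.684, 1.63, 0.003]
contact_force: [-3.1, 0.8, 6.9]
grip_width: 0.676
finger_force: 63.6
```

Request:
arm_command --moves "1 0 0 0 0 0 0;1 0 0 0 0 0 0;1 0 0 -0.5 0 0 0;1 0 0 -2.5 0 0 0;1 0 0 -4 0 0 0;1 0 0 -4 0 0 0;1 0 0 -3 0 0 0;1 0 0 -1 0 0 0;1 0 0 0 0 0 0;1 0 0 0 0 0 0"

```text
time: 10.3
eef_pos: [601.4, -95.3, 248.6]
ee_rot: [-2.684, -1.63, 0.003]
contact_force: [0.1, -0.2, -3.4]
grip_width: 0.674
finger_force: 65.2
```

```bash
python3 - <<'E'
from h import *
to(525.5,294,97);to(624.7,306.5,97)
E
```

```text
t 10.3 p [601.4 -95.3 248.6] y [ 0.8874 -0.4609 -0.0023] z [-2.3e-03  5.0e-04 -1.0e+00] grip 0.674 cm [ 31.06 -24.65  15.2 ]
t 10.3 p [601.4 -95.3 248.6] y [ 0.8874 -0.4609 -0.0023] z [-2.3e-03  5.0e-04 -1.0e+00] grip 0.674 cm [ 36.74 -16.42  15.18]
```

Request:
arm_command --moves "1 2.5 -1.1 -1 0 0 0;1 3.5 -1.6 0 0 0 0;1 3.5 -1.6 0 0 0 0;1 3.5 -1.6 0 0 0 0;1 3.5 -1.6 0 0 0 0;1 3.5 -1.6 0 0 0 0;1 3.5 -1.6 0 0 0 0;1 3.5 -1.6 0 0 0 0;1 3.5 -1.6 0 0 0 0;1 3.5 -1.6 0 0 0 0"

```text
time: 11.3
eef_pos: [620.5, 279.1, 257.7]
ee_rot: [-2.684, -1.631, 0.006]
contact_force: [0.3, -1.4, -2.2]
grip_width: 0.676
finger_force: 65.2
```

Request:
arm_command --moves "1 2.74 -0.9 0 0 0 0;1 0 0 0 0 0 0;1 0 0 3.5 0 0 0;1 0 0 4 0 0 0;1 0 0 4 0 0 0;1 0 0 3 0 0 0;1 0 0 1.2 0 0 0;1 0 0 0.5 0 0 0;1 0 0 0.15 0 0 0;1 0 0 0 0 0 0"

```text
time: 12.3
eef_pos: [625.2, 306.3, 99.4]
ee_rot: [-2.684, -1.63, 0.002]
contact_force: [-13.9, -2.7, 20.7]
grip_width: 0.676
finger_force: 67.5
```

Request:
arm_command --moves "1 0 0 0 0 0 0;1 0 0 0 0 0 0;0 0 0 0 0 0 0;0 0 0 0 0 0 0;0 0 0 0 0 0 0;0 0 0 0 0 0 0;0 0 0 -2 0 0 0;0 0 0 -4 0 0 0;0 0 0 -4 0 0 0;0 0 0 -2 0 0 0"

```text
time: 13.3
eef_pos: [626.8, 306.6, 220.6]
ee_rot: [2.684, 1.631, 0.007]
contact_force: [-0.4, 0.4, 0.8]
grip_width: 1.002
finger_force: 0.0
```

```bash
python3 - <<'E'
from h import *
to(621,36,116)
E
```

```text
t 13.3 p [626.8 306.6 220.6] y [ 0.8875 -0.4609  0.0029] z [ 0.0041  0.0016 -1.    ] grip 1.002 cm [-24.31  11.92  10.42]
```

Request:
arm_command --moves "0 -3.47 1.7 0 0 0 0;0 -3.47 1.7 0 0 0 0;0 -3.47 1.7 0 0 0 0;0 -3.47 1.7 0 0 0 0;0 -3.47 1.7 0 0 0 0;0 -3.47 1.7 0 0 0 0;0 -3.47 1.7 0 0 0 0;0 0 0 0 0 0 0;0 0 0 0 0 0 0;0 0 0 0 0 0 0"

```text
time: 14.3
eef_pos: [619.6, 36.5, 216.7]
ee_rot: [-2.684, -1.632, -0.0]
contact_force: [-0.3, -0.2, 0.0]
grip_width: 1.0
finger_force: 0.0
```

```bash
python3 - <<'E'
from h import *
to(621,36,116)
c=cam("wrist"); cv2.imwrite("pics/w2.png",c["image"][:,:,::-1]); print(proj(c,[[621,36,147]]))
E
```

```text
t 14.3 p [619.6  36.5 216.7] y [ 8.877e-01 -4.604e-01 -1.000e-04] z [-0.e+00  2.e-04 -1.e+00] grip 1.0 cm [ 0.02  0.15 10.07]
[[319.58907924 260.41449414]]
```

View pics/w2.png

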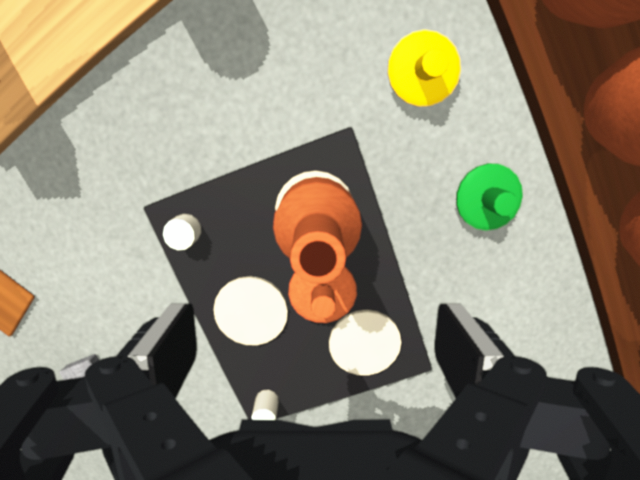

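The bottle's mouth is at (318,258) against a predicted (319.6,260.4), so the gripper is centred. The emptied discs show at (250,311) in front and (365,342) on the right. I'll take the neck.

Request:
arm_command --moves "0 0.05 0.15 2 0 0 0;0 0 0 3.5 0 0 0;0 0 0 3 0 0 0;0 0 0 1.5 0 0 0;0 0 0 0 0 0 0;0 0 0 0 0 0 0;1 0 0 0 0 0 0;1 0 0 0 0 0 0;1 0 0 0 0 0 0;1 0 0 0 0 0 0"

```text
time: 15.35
eef_pos: [621.3, 35.6, 117.4]
ee_rot: [2.685, 1.631, 0.001]
contact_force: [-5.3, 2.4, 19.8]
grip_width: 0.339
finger_force: 59.1
```

Request:
arm_command --moves "1 0 0 0 0 0 0;1 0 0 0 0 0 0;1 0 0 0 0 0 0;1 0 0 -0.5 0 0 0;1 0 0 -2.5 0 0 0;1 0 0 -4 0 0 0;1 0 0 -4 0 0 0;1 0 0 -4 0 0 0;1 0 0 0 0 0 0;1 0 0 0 0 0 0"

```text
time: 16.35
eef_pos: [621.0, 35.5, 267.0]
ee_rot: [2.685, 1.631, 0.001]
contact_force: [-0.7, -0.7, -3.7]
grip_width: 0.339
finger_force: 59.8
```

```bash
python3 - <<'E'
from h import *
to(525.5,294,116)
c=cam("top");print(proj(c,[[525.5,294,18]]))
E
```

```text
t 16.35 p [621.   35.5 267. ] y [ 8.874e-01 -4.610e-01  6.000e-04] z [ 7.e-04 -1.e-04 -1.e+00] grip 0.339 cm [ 18.53 -20.4   15.09]
[[190.45577862 276.47433963]]
```

Request:
arm_command --moves "1 2.65 -2.91 0 0 0 0;1 2.65 -2.91 0 0 0 0;1 2.65 -2.91 0 0 0 0;1 2.65 -2.91 0 0 0 0;1 2.65 -2.91 0 0 0 0;1 2.65 -2.91 0 0 0 0;1 2.65 -2.91 0 0 0 0;1 0 0 0 0 0 0;1 0 0 2 0 0 0;1 0 0 4 0 0 0"

```text
time: 17.4
eef_pos: [526.5, 294.4, 207.0]
ee_rot: [2.684, 1.632, 0.005]
contact_force: [-0.3, -0.7, -2.3]
grip_width: 0.34
finger_force: 60.2
```

Request:
arm_command --moves "1 0 0 4 0 0 0;1 0 0 3 0 0 0;1 0 0 1.3 0 0 0;1 0 0 0.6 0 0 0;1 0 0 0.3 0 0 0;1 0 0 0.1 0 0 0;1 0 0 0 0 0 0;1 0 0 0 0 0 0;0 0 0 0 0 0 0;0 0 0 0 0 0 0"

```text
time: 18.4
eef_pos: [526.1, 294.2, 114.4]
ee_rot: [2.685, 1.631, 0.002]
contact_force: [0.2, -0.6, 0.4]
grip_width: 0.663
finger_force: 0.0
```

Request:
arm_command --moves "0 0 0 0 0 0 0;0 0 0 0 0 0 0;0 0 0 -2 0 0 0;0 0 0 -4 0 0 0;0 0 0 -4 0 0 0;0 0 0 0 0 0 0;0 0 0 0 0 0 0;0 0 0 0 0 0 0;0 0 0 0 0 0 0;0 0 0 0 0 0 0"

```text
time: 19.4
eef_pos: [525.5, 293.9, 212.8]
ee_rot: [-2.685, -1.631, 0.003]
contact_force: [0.5, 1.0, 0.6]
grip_width: 1.003
finger_force: 0.0
```

```bash
python3 - <<'E'
from h import *
to(593.5,-26.7,150);to(593.5,-26.7,44)
T=cam("top");S=cam("scene")
cv2.imwrite("pics/m.png",np.hstack([crop(T["image"],155,205,90,150,4),crop(S["image"],380,130,110,150,4)])[:,:,::-1])
E
```

```text
t 19.4 p [525.5 293.9 212.8] y [ 0.8874 -0.4609 -0.001 ] z [-1.5e-03 -7.0e-04 -1.0e+00] grip 1.003 cm [-25.31  20.82   6.29]
t 19.4 p [525.5 293.9 212.8] y [ 0.8874 -0.4609 -0.001 ] z [-1.5e-03 -7.0e-04 -1.0e+00] grip 1.003 cm [-25.3   20.83  16.89]
```

View pics/m.png

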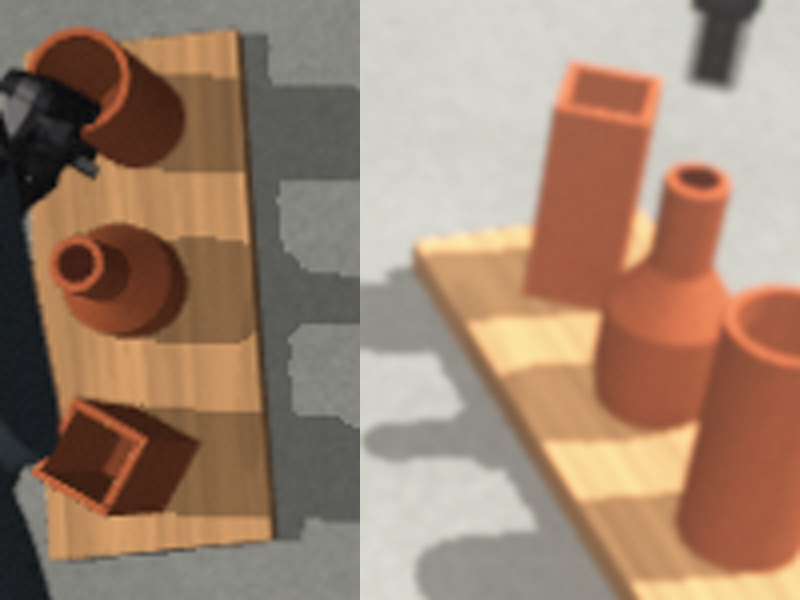

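All three pots stand on the board: square at crop (110,460), bottle at (125,280), beaker at (135,110). Now the lid.

Request:
arm_command --moves "0 -2.81 2.31 0 0 0 0;0 -2.81 2.31 0 0 0 0;0 -2.81 2.31 0 0 0 0;0 -2.81 2.31 0 0 0 0;0 -2.81 2.31 0 0 0 0;0 -2.81 2.31 0 0 0 0;0 -2.81 2.31 0 0 0 0;0 -2.81 2.31 0 0 0 0;0 -2.81 2.31 0 0 0 0;0 0 0 2 0 0 0"

```text
time: 20.5
eef_pos: [595.6, -30.0, 195.5]
ee_rot: [2.685, 1.625, 0.005]
contact_force: [0.5, 0.6, -0.6]
grip_width: 1.001
finger_force: 0.0
```

Request:
arm_command --moves "0 0 0 3 0 0 0;0 0 0 3 0 0 0;0 0 0 3 0 0 0;0 0 0 0 0 0 0;0 0 0 0 0 0 0;0 0 0 0 0 0 0;0 0 0 0 0 0 0;0 0 0 0 0 0 0;0 0 0 0 0 0 0;0 0 0 0 0 0 0"

```text
time: 21.5
eef_pos: [593.9, -26.2, 104.1]
ee_rot: [2.685, 1.631, 0.001]
contact_force: [-0.9, 0.1, -0.3]
grip_width: 0.997
finger_force: 0.0
```

```bash
python3 - <<'E'
from h import *
to(593.5,-26.7,44)
c=cam("wrist"); cv2.imwrite("pics/w3.png",c["image"][:,:,::-1]); print(proj(c,[[593.5,-26.7,60],[482.5,-310,95]]))
E
```

```text
t 21.5 p [593.9 -26.2 104.1] y [ 8.875e-01 -4.609e-01  4.000e-04] z [ 4.e-04 -0.e+00 -1.e+00] grip 0.997 cm [-0.06 -0.01  6.01]
[[316.70011337 279.42779379]
 [361.81451069 692.95949933]]
```

View pics/w3.png

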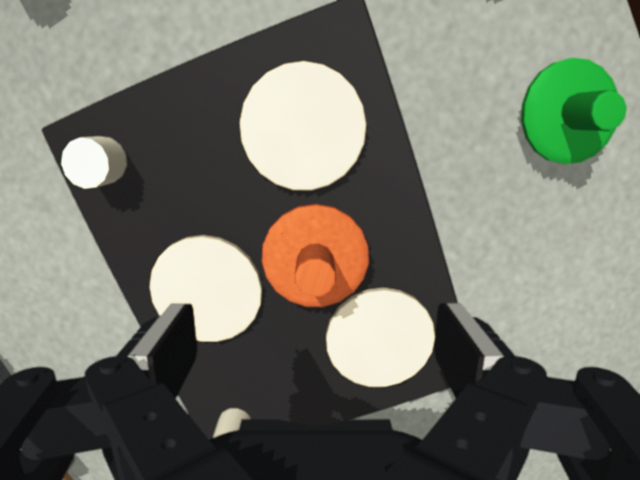

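The lid knob is at (315.5,274), about 3 mm along tool +x from the prediction. I'll correct by 2 mm and grasp.

Request:
arm_command --moves "0 0.2 0 1.5 0 0 0;0 0 0 2 0 0 0;0 0 0 1.5 0 0 0;0 0 0 1 0 0 0;0 0 0 0 0 0 0;0 0 0 0 0 0 0;1 0 0 0 0 0 0;1 0 0 0 0 0 0;1 0 0 0 0 0 0;1 0 0 0 0 0 0"

```text
time: 22.55
eef_pos: [594.8, -24.5, 44.1]
ee_rot: [2.685, 1.631, 0.001]
contact_force: [-0.0, 0.7, 0.5]
grip_width: 0.332
finger_force: 0.0
```

Request:
arm_command --moves "1 0 0 0 0 0 0;1 0 0 0 0 0 0;1 0 0 0 0 0 0;1 0 0 0 0 0 0;1 0 0 -0.5 0 0 0;1 0 0 -2.5 0 0 0;1 0 0 -4 0 0 0;1 0 0 -4 0 0 0;1 0 0 0 0 0 0;1 0 0 0 0 0 0"

```text
time: 23.55
eef_pos: [594.8, -24.4, 154.3]
ee_rot: [2.684, 1.631, 0.002]
contact_force: [-1.0, -0.3, -1.1]
grip_width: 0.213
finger_force: 58.7
```

```bash
python3 - <<'E'
from h import *
to(482.5,-310,170)
E
```

```text
t 23.55 p [594.8 -24.4 154.3] y [ 0.8875 -0.4609  0.0012] z [ 1.3e-03 -1.0e-04 -1.0e+00] grip 0.213 cm [-30.52   3.2   -1.58]
```

Request:
arm_command --moves "1 -2.5 0.25 -1 0 0 0;1 -4 0.42 0 0 0 0;1 -4 0.42 0 0 0 0;1 -4 0.42 0 0 0 0;1 -4 0.42 0 0 0 0;1 -4 0.42 0 0 0 0;1 -4 0.42 0 0 0 0;1 -4 0.42 0 0 0 0;1 0 0 0 0 0 0;1 0 0 0 0 0 0"

```text
time: 24.55
eef_pos: [481.5, -309.9, 162.2]
ee_rot: [-2.684, -1.627, 0.001]
contact_force: [-0.0, -0.1, -0.7]
grip_width: 0.208
finger_force: 58.7
```

```bash
python3 - <<'E'
from h import *
to(482.5,-310,170)
T=cam("top");S=cam("scene");W=cam("wrist")
cv2.imwrite("pics/j.png",np.hstack([crop(T["image"],430,250,70,100,4),crop(S["image"],85,130,90,100,4)])[:,:,::-1])
cv2.imwrite("pics/jw.png",W["image"][:,:,::-1])
for c in(T,S,W): print(proj(c,[[482.5,-310,95]]))
E
```

```text
t 24.55 p [ 481.5 -309.9  162.2] y [ 0.8867 -0.4624 -0.0027] z [-0.0021  0.0018 -1.    ] grip 0.208 cm [ 0.03  0.09 -0.78]
[[461.15758978 300.54356339]]
[[124.86817479 202.20042319]]
[[318.32173992 263.75089877]]
```

View pics/j.png

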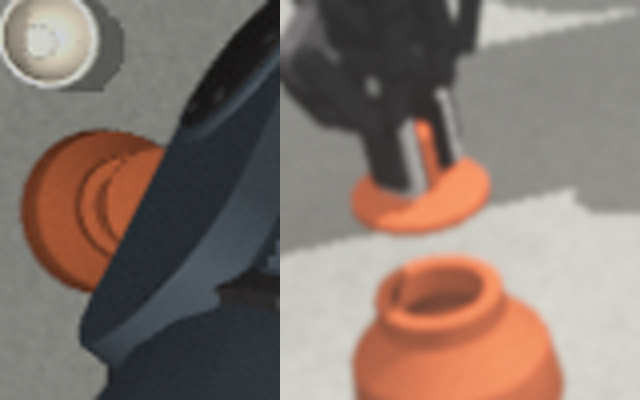

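View pics/jw.png

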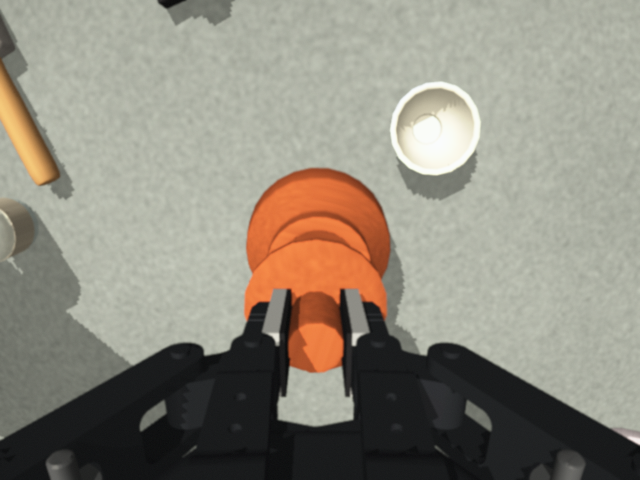

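The lid is held level. The rim centre is at about (319,264), matching the prediction to a pixel. Lowering.

Request:
arm_command --moves "1 0.03 0.08 1 0 0 0;1 0 0 1.5 0 0 0;1 0 0 1 0 0 0;1 0 0 0.6 0 0 0;1 0 0 0.3 0 0 0;1 0 0 0.2 0 0 0;1 0 0 0 0 0 0;1 0 0 0 0 0 0;1 0 0 0 0 0 0;1 0 0 0 0 0 0"

```text
time: 25.7
eef_pos: [483.4, -309.9, 118.0]
ee_rot: [2.685, 1.631, 0.0]
contact_force: [0.2, -0.8, -0.6]
grip_width: 0.21
finger_force: 58.7
```

Request:
arm_command --moves "1 0 0 0.1 0 0 0;1 0 0 0.1 0 0 0;1 0 0 0.1 0 0 0;1 0 0 0 0 0 0;1 0 0 0 0 0 0;1 0 0 0 0 0 0;1 0 0 0 0 0 0;1 0 0 0 0 0 0;1 0 0 0 0 0 0;1 0 0 0 0 0 0"

```text
time: 26.7
eef_pos: [483.3, -309.9, 114.8]
ee_rot: [2.685, 1.631, -0.0]
contact_force: [-0.6, 0.3, -0.8]
grip_width: 0.216
finger_force: 58.7
```

Request:
arm_command --moves "1 0 0 0.06 0 0 0;1 0 0 0 0 0 0;1 0 0 0 0 0 0;0 0 0 0 0 0 0;0 0 0 0 0 0 0;0 0 0 0 0 0 0;0 0 0 0 0 0 0;0 0 0 0 0 0 0;0 0 0 -2 0 0 0;0 0 0 -4 0 0 0"

```text
time: 27.7
eef_pos: [482.1, -309.0, 172.5]
ee_rot: [-2.681, -1.628, 0.003]
contact_force: [-0.2, -0.0, -0.5]
grip_width: 1.002
finger_force: 0.0
```

Request:
arm_command --moves "0 0 0 -4 0 0 0;0 0 0 -4 0 0 0;0 0 0 0 0 0 0;0 0 0 0 0 0 0;0 0 0 0 0 0 0;0 0 0 0 0 0 0;0 0 0 0 0 0 0;0 0 0 0 0 0 0;0 0 0 0 0 0 0;0 0 0 0 0 0 0"

```text
time: 28.7
eef_pos: [483.3, -309.9, 254.1]
ee_rot: [-2.685, -1.631, 0.0]
contact_force: [-0.2, 0.2, 1.1]
grip_width: 1.002
finger_force: 0.0
```

```bash
python3 - <<'E'
from h import *
to(625,306.5,260)
S=cam("scene");W=cam("wrist")
cv2.imwrite("pics/j2.png",np.hstack([crop(W["image"],170,100,300,300,1.33),crop(S["image"],85,150,90,100,4)[:399,:]])[:,:,::-1])
print(proj(S,[[483,-310,140],[483,-310,95]]))
E
```

```text
t 28.7 p [ 483.3 -309.9  254.1] y [ 8.874e-01 -4.609e-01 -2.000e-04] z [-1.e-04  2.e-04 -1.e+00] grip 1.002 cm [ 61.23 -15.83  -0.59]
[[120.13269711 181.47431898]
 [124.83785253 202.36544633]]
```

View pics/j2.png

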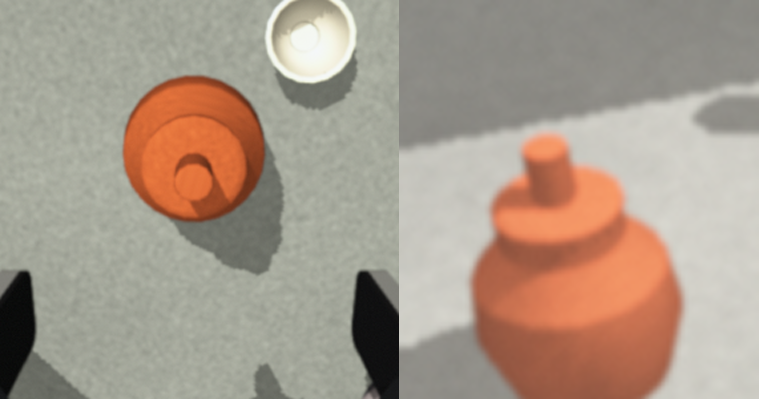

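The lid is seated level on the rim. Now I'll return the pots, beaker first.

Request:
arm_command --moves "0 4.08 -1.05 0 0 0 0;0 4.08 -1.05 0 0 0 0;0 4.08 -1.05 0 0 0 0;0 4.08 -1.05 0 0 0 0;0 4.08 -1.05 0 0 0 0;0 4.08 -1.05 0 0 0 0;0 4.08 -1.05 0 0 0 0;0 4.08 -1.05 0 0 0 0;0 4.08 -1.05 0 0 0 0;0 4.08 -1.05 0 0 0 0"

```text
time: 29.8
eef_pos: [578.3, 102.4, 254.3]
ee_rot: [2.685, 1.631, 0.0]
contact_force: [0.7, -0.1, -0.1]
grip_width: 1.002
finger_force: 0.0
```

Request:
arm_command --moves "0 4.08 -1.05 0 0 0 0;0 4.08 -1.05 0 0 0 0;0 4.08 -1.05 0 0 0 0;0 4.08 -1.05 0 0 0 0;0 4.08 -1.05 0 0 0 0;0 0 0 0 0 0 0;0 0 0 4 0 0 0;0 0 0 0 0 0 0;0 0 0 0 0 0 0;0 0 0 0 0 0 0"

```text
time: 30.8
eef_pos: [626.2, 305.6, 216.2]
ee_rot: [2.685, 1.63, 0.003]
contact_force: [-0.2, 0.2, 0.9]
grip_width: 0.996
finger_force: 0.0
```

```bash
python3 - <<'E'
from h import *
to(625.2,306.3,99.4)
E
```

```text
t 30.8 p [626.2 305.6 216.2] y [ 0.8872 -0.4614  0.0014] z [ 2.1e-03  8.0e-04 -1.0e+00] grip 0.996 cm [-0.   -0.14 11.68]
```

Request:
arm_command --moves "0 0 0 2 0 0 0;0 0 0 3.5 0 0 0;0 0 0 3.5 0 0 0;0 0 0 1.7 0 0 0;0 0 0 0.8 0 0 0;0 0 0 0 0 0 0;1 0 0 0 0 0 0;1 0 0 0 0 0 0;1 0 0 0 0 0 0;1 0 0 0 0 0 0"

```text
time: 31.8
eef_pos: [626.3, 306.3, 101.5]
ee_rot: [2.685, 1.631, 0.004]
contact_force: [-3.0, 0.3, 6.5]
grip_width: 0.673
finger_force: 63.6
```

Request:
arm_command --moves "1 0 0 0 0 0 0;1 0 0 0 0 0 0;1 0 0 0 0 0 0;1 0 0 -0.5 0 0 0;1 0 0 -2.5 0 0 0;1 0 0 -4 0 0 0;1 0 0 -4 0 0 0;1 0 0 -4 0 0 0;1 0 0 0 0 0 0;1 0 0 0 0 0 0"

```text
time: 32.8
eef_pos: [625.6, 305.8, 250.0]
ee_rot: [2.685, 1.631, 0.002]
contact_force: [-0.1, 0.9, -3.8]
grip_width: 0.677
finger_force: 65.0
```

```bash
python3 - <<'E'
from h import *
to(602,-95.7,102)
E
```

```text
t 32.8 p [625.6 305.8 250. ] y [ 0.8875 -0.4609  0.0009] z [ 1.3e-03  5.0e-04 -1.0e+00] grip 0.677 cm [-36.73  16.4   14.78]
```

Request:
arm_command --moves "1 -2.5 1.1 0 0 0 0;1 -3.5 1.57 0 0 0 0;1 -3.5 1.57 0 0 0 0;1 -3.5 1.57 0 0 0 0;1 -3.5 1.57 0 0 0 0;1 -3.5 1.57 0 0 0 0;1 -3.5 1.57 0 0 0 0;1 -3.5 1.57 0 0 0 0;1 -3.5 1.57 0 0 0 0;1 -3.5 1.57 0 0 0 0"

```text
time: 33.8
eef_pos: [602.9, -67.5, 247.4]
ee_rot: [-2.683, -1.63, 0.004]
contact_force: [-0.6, 0.2, -2.8]
grip_width: 0.675
finger_force: 65.1
```

Request:
arm_command --moves "1 -2.7 1.17 0 0 0 0;1 0 0 0 0 0 0;1 0 0 3 0 0 0;1 0 0 4 0 0 0;1 0 0 4 0 0 0;1 0 0 2 0 0 0;1 0 0 0.8 0 0 0;1 0 0 0.4 0 0 0;1 0 0 0.2 0 0 0;1 0 0 0 0 0 0"

```text
time: 34.8
eef_pos: [602.4, -95.4, 106.0]
ee_rot: [2.684, 1.631, 0.001]
contact_force: [0.9, 0.2, -2.5]
grip_width: 0.673
finger_force: 65.2
```

```bash
python3 - <<'E'
from h import *
to(602,-95.7,102); print(telemetry.state()["contact_force"])
E
```

```text
t 34.8 p [602.4 -95.4 106. ] y [ 0.8875 -0.4608  0.0013] z [ 1.3e-03 -3.0e-04 -1.0e+00] grip 0.673 cm [-0.04 -0.02  0.4 ]
[ 0.92469812  0.18955085 -2.51546512]
```

Request:
arm_command --moves "1 0 0 0.2 0 0 0;1 0 0 0.1 0 0 0;1 0 0 0 0 0 0;1 0 0 0 0 0 0;0 0 0 0 0 0 0;0 0 0 0 0 0 0;0 0 0 0 0 0 0;0 0 0 0 0 0 0;0 0 0 -2 0 0 0;0 0 0 -4 0 0 0"

```text
time: 35.8
eef_pos: [600.4, -95.1, 160.2]
ee_rot: [-2.682, -1.629, 0.006]
contact_force: [0.6, -0.2, 0.2]
grip_width: 1.0
finger_force: 0.0
```

Request:
arm_command --moves "0 0 0 -4 0 0 0;0 0 0 -2 0 0 0;0 0 0 0 0 0 0;0 0 0 0 0 0 0;0 0 0 0 0 0 0;0 0 0 0 0 0 0;0 0 0 0 0 0 0;0 0 0 0 0 0 0;0 0 0 0 0 0 0;0 0 0 0 0 0 0"

```text
time: 36.8
eef_pos: [602.0, -95.5, 222.1]
ee_rot: [-2.685, -1.631, 0.0]
contact_force: [-0.7, -0.3, -0.2]
grip_width: 1.001
finger_force: 0.0
```

```bash
python3 - <<'E'
from h import *
to(525.8,294,114.4)
E
```

```text
t 36.8 p [602.  -95.5 222.1] y [ 8.875e-01 -4.609e-01 -1.000e-04] z [-1.e-04  0.e+00 -1.e+00] grip 1.001 cm [ 31.05 -24.71  10.77]
```

Bottle next: 39.7 cm away, then 10.7 cm down.

Request:
arm_command --moves "0 3.1 -2.47 0 0 0 0;0 3.1 -2.47 0 0 0 0;0 3.1 -2.47 0 0 0 0;0 3.1 -2.47 0 0 0 0;0 3.1 -2.47 0 0 0 0;0 3.1 -2.47 0 0 0 0;0 3.1 -2.47 0 0 0 0;0 3.1 -2.47 0 0 0 0;0 3.1 -2.47 0 0 0 0;0 3.1 -2.47 0 0 0 0"

```text
time: 37.8
eef_pos: [525.1, 295.1, 222.4]
ee_rot: [2.685, 1.631, 0.001]
contact_force: [0.6, 0.2, -0.6]
grip_width: 1.002
finger_force: 0.0
```

Request:
arm_command --moves "0 0 0 0 0 0 0;0 0 0 2.5 0 0 0;0 0 0 3.5 0 0 0;0 0 0 2.7 0 0 0;0 0 0 1.5 0 0 0;0 0 0 0.4 0 0 0;0 0 0 0 0 0 0;0 0 0 0 0 0 0;1 0 0 0 0 0 0;1 0 0 0 0 0 0"

```text
time: 38.8
eef_pos: [526.0, 293.7, 117.1]
ee_rot: [2.685, 1.631, 0.002]
contact_force: [-0.2, -0.9, -0.2]
grip_width: 0.695
finger_force: 0.0
```

Request:
arm_command --moves "1 0 0 0 0 0 0;1 0 0 0 0 0 0;1 0 0 0 0 0 0;1 0 0 0 0 0 0;1 0 0 -0.5 0 0 0;1 0 0 -2.5 0 0 0;1 0 0 -4 0 0 0;1 0 0 -4 0 0 0;1 0 0 -4 0 0 0;1 0 0 0 0 0 0"

```text
time: 39.8
eef_pos: [527.4, 294.3, 271.9]
ee_rot: [2.684, 1.631, 0.014]
contact_force: [0.2, 0.3, -2.1]
grip_width: 0.336
finger_force: 59.8
```

```bash
python3 - <<'E'
from h import *
to(621.1,35.7,117.4)
E
```

```text
t 39.8 p [527.4 294.3 271.9] y [ 0.8874 -0.4609  0.0055] z [ 0.008   0.0036 -1.    ] grip 0.336 cm [-18.73  20.15  15.43]
```

Request:
arm_command --moves "1 -2.64 2.91 0 0 0 0;1 -2.64 2.91 0 0 0 0;1 -2.64 2.91 0 0 0 0;1 -2.64 2.91 0 0 0 0;1 -2.64 2.91 0 0 0 0;1 -2.64 2.91 0 0 0 0;1 -2.64 2.91 0 0 0 0;1 0 0 0 0 0 0;1 0 0 2 0 0 0;1 0 0 4 0 0 0"

```text
time: 40.8
eef_pos: [622.3, 35.6, 207.2]
ee_rot: [2.683, 1.629, 0.006]
contact_force: [0.3, 0.1, -3.3]
grip_width: 0.339
finger_force: 60.2
```

Request:
arm_command --moves "1 0 0 4 0 0 0;1 0 0 2.5 0 0 0;1 0 0 1.2 0 0 0;1 0 0 0.5 0 0 0;1 0 0 0.3 0 0 0;1 0 0 0.1 0 0 0;1 0 0 0.1 0 0 0;1 0 0 0 0 0 0;1 0 0 0 0 0 0;1 0 0 0 0 0 0"

```text
time: 41.8
eef_pos: [621.5, 35.6, 119.7]
ee_rot: [2.685, 1.631, 0.001]
contact_force: [-0.9, 0.4, -0.2]
grip_width: 0.338
finger_force: 60.3
```

```bash
python3 - <<'E'
from h import *
to(621.1,35.7,117.4)
E
```

```text
t 41.8 p [621.5  35.6 119.7] y [ 8.874e-01 -4.609e-01  6.000e-04] z [ 7.e-04  0.e+00 -1.e+00] grip 0.338 cm [-0.01 -0.04  0.23]
```

Request:
arm_command --moves "1 0 0 0.05 0 0 0;1 0 0 0 0 0 0;0 0 0 0 0 0 0;0 0 0 0 0 0 0;0 0 0 0 0 0 0;0 0 0 0 0 0 0;0 0 0 -2 0 0 0;0 0 0 -4 0 0 0;0 0 0 -4 0 0 0;0 0 0 0 0 0 0"

```text
time: 42.8
eef_pos: [623.5, 35.6, 224.4]
ee_rot: [2.681, 1.629, 0.012]
contact_force: [0.1, 0.4, -0.3]
grip_width: 0.999
finger_force: 0.0
```

Request:
arm_command --moves "0 0 0 0 0 0 0;0 0 0 0 0 0 0;0 0 0 0 0 0 0;0 0 0 0 0 0 0;0 0 0 0 0 0 0;0 0 0 0 0 0 0;0 0 0 0 0 0 0;0 0 0 0 0 0 0;0 0 0 0 0 0 0;0 0 0 0 0 0 0"

```text
time: 43.8
eef_pos: [621.3, 35.6, 218.7]
ee_rot: [2.685, 1.631, 0.0]
contact_force: [-0.7, 0.0, 0.1]
grip_width: 0.994
finger_force: 0.0
```

```bash
python3 - <<'E'
from h import *
to(426.4,281.7,94)
E
```

```text
t 43.8 p [621.3  35.6 218.7] y [ 8.875e-01 -4.609e-01  1.000e-04] z [ 1.e-04  0.e+00 -1.e+00] grip 0.994 cm [ 12.86 -28.63  12.47]
```

Request:
arm_command --moves "0 1.61 -3.58 0 0 0 0;0 1.61 -3.58 0 0 0 0;0 1.61 -3.58 0 0 0 0;0 1.61 -3.58 0 0 0 0;0 1.61 -3.58 0 0 0 0;0 1.61 -3.58 0 0 0 0;0 1.61 -3.58 0 0 0 0;0 1.61 -3.58 0 0 0 0;0 0 0 0 0 0 0;0 0 0 1 0 0 0"

```text
time: 44.8
eef_pos: [426.8, 282.6, 209.5]
ee_rot: [2.683, 1.633, 0.004]
contact_force: [0.7, 0.3, 0.5]
grip_width: 1.002
finger_force: 0.0
```

Request:
arm_command --moves "0 0 0 3 0 0 0;0 0 0 4 0 0 0;0 0 0 3 0 0 0;0 0 0 1.4 0 0 0;0 0 0 0 0 0 0;0 0 0 0 0 0 0;1 0 0 0 0 0 0;1 0 0 0 0 0 0;1 0 0 0 0 0 0;1 0 0 0 0 0 0"

```text
time: 45.8
eef_pos: [426.7, 282.1, 95.6]
ee_rot: [2.685, 1.631, 0.002]
contact_force: [-1.3, -0.4, 4.9]
grip_width: 0.53
finger_force: 60.9
```

Request:
arm_command --moves "1 0 0 0 0 0 0;1 0 0 0 0 0 0;1 0 0 0 0 0 0;1 0 0 -0.5 0 0 0;1 0 0 -2.5 0 0 0;1 0 0 -4 0 0 0;1 0 0 0 0 0 0;1 0 0 0 0 0 0;1 0 0 0 0 0 0;1 0 0 0 0 0 0"

```text
time: 46.8
eef_pos: [425.8, 281.6, 163.5]
ee_rot: [-2.685, -1.631, 0.004]
contact_force: [-0.4, 0.0, -2.4]
grip_width: 0.53
finger_force: 62.2
```

```bash
python3 - <<'E'
from h import *
to(523.4,-20.8,96.6)
E
```

```text
t 46.8 p [425.8 281.6 163.5] y [ 0.8875 -0.4609 -0.0013] z [-0.002  -0.0011 -1.    ] grip 0.53 cm [-22.32  22.6    6.71]
```

Request:
arm_command --moves "1 -2.8 2.83 0 0 0 0;1 -2.8 2.83 0 0 0 0;1 -2.8 2.83 0 0 0 0;1 -2.8 2.83 0 0 0 0;1 -2.8 2.83 0 0 0 0;1 -2.8 2.83 0 0 0 0;1 -2.8 2.83 0 0 0 0;1 -2.8 2.83 0 0 0 0;1 0 0 0 0 0 0;1 0 0 2 0 0 0"

```text
time: 47.8
eef_pos: [525.2, -22.2, 145.4]
ee_rot: [2.685, 1.628, 0.003]
contact_force: [-0.4, 0.1, -4.2]
grip_width: 0.533
finger_force: 63.0
```

Request:
arm_command --moves "1 0 0 2.5 0 0 0;1 0 0 1.2 0 0 0;1 0 0 0.5 0 0 0;1 0 0 0.3 0 0 0;1 0 0 0.1 0 0 0;1 0 0 0.1 0 0 0;1 0 0 0 0 0 0;1 0 0 0 0 0 0;1 0 0 0 0 0 0;1 0 0 0 0 0 0"

```text
time: 48.8
eef_pos: [524.5, -21.2, 98.6]
ee_rot: [2.684, 1.631, 0.002]
contact_force: [-2.1, 0.6, 6.6]
grip_width: 0.534
finger_force: 63.6
```

In contact at the right height. Releasing.

Request:
arm_command --moves "0 0 0 0 0 0 0;0 0 0 0 0 0 0;0 0 0 0 0 0 0;0 0 0 0 0 0 0;0 0 0 -2 0 0 0;0 0 0 -4 0 0 0;0 0 0 -4 0 0 0;0 0 0 -3 0 0 0;0 0 0 0 0 0 0;0 0 0 0 0 0 0"

```text
time: 49.8
eef_pos: [524.1, -21.2, 227.7]
ee_rot: [2.685, 1.631, 0.001]
contact_force: [-0.3, -0.7, -0.6]
grip_width: 1.001
finger_force: 0.0
```

Request:
arm_command --moves "0 -4 0 0 0 0 0;0 -4 0 0 0 0 0;0 -4 0 0 0 0 0;0 -4 0 0 0 0 0;0 0 -4 0 0 0 0;0 0 -4 0 0 0 0;0 0 0 0 0 0 0;0 0 0 0 0 0 0;0 0 0 0 0 0 0;0 0 0 0 0 0 0"

```text
time: 50.8
eef_pos: [380.0, -126.6, 227.3]
ee_rot: [-2.684, -1.631, 0.0]
contact_force: [-0.1, -0.8, 0.2]
grip_width: 1.002
finger_force: 0.0
```

```bash
python3 - <<'E'
from h import *
T=cam("top");S=cam("scene")
cv2.imwrite("pics/e.png",np.hstack([crop(T["image"],265,210,130,110,3),crop(S["image"],215,175,135,110,3)])[:,:,::-1])
cv2.imwrite("pics/e2.png",np.hstack([crop(T["image"],265,210,130,110,4),crop(T["image"],425,265,65,110,4)])[:,:,::-1])
E
```

```text
(no output)
```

View pics/e2.png

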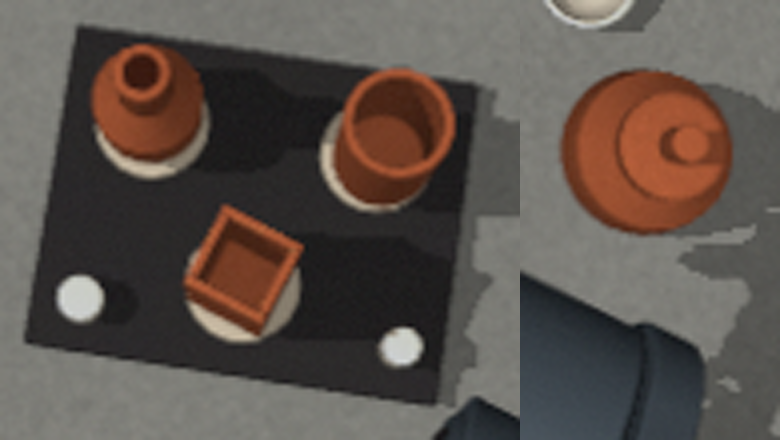

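All pots are back within about 2 mm: bottle mouth at (142,72) against (145,74) before, beaker at (399,122), square at (246,265). The lid is seated on the jar. Handing in.

```bash
python3 -c "
from bench import robot
print(robot.finish_job())"
```

```text
the job is handed in; nothing more can be done
None
```

I handed the job in at about 51 s: the lid is seated on the jar, all three pots are back on their own discs within about 2 mm by camera, and nothing tipped; no verdict was returned.

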